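# Lock a hammer-head post into the bench rail

### The arm

A 6-joint arm with a two-finger parallel gripper is mounted at the origin on the work surface. World frame = base frame: x ahead of the robot, y to its left, z up, the work surface at z = 0. Lengths are in mm, angles in rad, forces in N, time in s.
With the tool pointing down it reaches from about 250 to 775 mm from the base axis. Payload 4 kg.
Tool frame: the origin (TCP) lies at the very end of the fingers, on their centre line; the grasp point (between the pads) lies 19 mm behind it; z points along the fingers, y is the line along which they close (so a half turn about z gives the same grasp; the last joint's range is limited). The gripper opens to 85 mm and grips with 20 to 120 N. Pads are 22 mm wide; open, the fingers measure 114 mm over their backs; the gripper's body (76 mm by 85 mm) begins 54 mm behind the grasp point. The pads swing forward as they close: fully open they stand 13 mm farther back than shut.
Start: joints at [1.149, 0.087, 1.371, -0, 1.684, -0.103], TCP at [172.394, 522.301, 231.341] pointing down, gripper open.
Joint ranges: [-3.1, 3.1], [-0.76, 2.03], [0.27, 2.55], [-1.08, 4.22], [0.17, 2.65], [-2.57, 2.57]. Speed limits (rad/s): [2.79, 2.79, 3.14, 3.14, 3.14, 3.14].

### API

Orientations are given as a unit quaternion [x, y, z, w].
In Python, from bench import arm, eyes, spotter gives the robot as it stands. The module is installed in compiled form; this text tells all that it offers.
- The arm moves only by the tool drive_tool, never from a script. Its argument "rows" is a list of rows, each an object with "gripper": the finger opening in mm, from 0 to 85.4; "delta_pos": the shift along the world's x, y, z in units of 30 mm (1.0 is 30 mm), a list of three; "rot": the turn, a rotation vector about the world's x, y, z in units of 8 degrees (1.0 is 8 degrees), a list of three. A call has exactly 8 rows; each row is the pose to reach, as a shift and turn from the pose commanded when the call began; what a row does not reach only later rows make up. A row lasts 1/8 s, in which the tool goes at most 62.5 mm and 10.7 degrees, less where a joint would pass 70% of its speed; a pose out of reach is approached as far as the arm can. A call with a gripper value outside its range is refused whole. The fingers move at their own pace and stop on an object; "newtons" is the grip in N (left out, the last holds). Time passes only in rows, so rows that repeat a pose let the fingers close, or fill a call up. It gives the time, the measured TCP pose, the force, the opening and the grip force at its end, in the units of the state.
- arm.get_obs(): the state, without advancing time (a new reading comes with each control period).
- eyes.get_image(name): name is "scene" or "side" or "wrist"; returns (picture, depth): 400x640x3 uint8, red, green, blue; 400x640 float32, mm along the optical axis (not along the pixel's ray), 0 where there is no reading.
- eyes.calibration(name): a dict with "intrinsics" (3x3 intrinsics, pixels), "k1" (the pictures are not rectified: a ray, as slopes to the right and down, at radius r is drawn at 1 + k1 r^2 times it, then the intrinsics apply), "position" and "attitude" of the camera in the world; the wrist camera has in their place "mount" (4x4, takes a point from camera to tool coordinates, whose origin is the TCP and whose axes are the flange's). Camera axes: x right, y down, z forward; pixel columns grow to the right and rows downward; lengths in mm; the calibration is good to about 2 mm. A picture is of the moment at which its call begins: read the wrist's pose just before it. calibration takes no time and is no camera call.
- arm.hand_in(): hands the job in; it is judged then, once.
Trained networks look in the newest picture that a camera, given by its name, has taken for a name from the list of things; names that differ only in an ending like _2 or _b are one class to them, and where a whole thing is asked for, a point or a joint stands for the part that bears it (a point fixed in the world has none). Each returns a list of dicts, best first, with "score" (0 to 1); they miss things now and then, are a little off and sometimes report something else, mostly with a low value. They report only what shows in the picture. A call takes as long as a camera call. They do not tell look-alikes from the thing itself.
- spotter.silhouettes(camera, name): "region" (400x640 bool, what is visible of it) and "rect" ([left, top, right, bottom] in pixels, round what is visible of it).
- spotter.spot_point(camera, name): "pixel" ([column, row] in pixels: a listed point, or the origin of a listed thing).
The state is a dict: "time": time; "joint_positions": joint angles; "joint_velocities": joint speeds; "joint_efforts": joint torques, N m; "tcp_pos": TCP position; "tcp_rot": TCP orientation; "force": force on the tool from outside, world axes, zero at the start; "ft_torque": the same for the moment, N m; "opening": finger opening in mm; "grasp_force": force on a finger pad.
Only numpy, scipy, OpenCV 4.12 (cv2) and the standard library are available. Lean on these libraries where they do the work, as an engineer would, in place of code of your own. Each camera call takes 0.05 s, during which the arm holds its last target. There are 200 camera calls.

### The job

Take the loose blue-gripped post out of its wooden stand, lower its hammer head through the slot of the aluminium bench rail at the yellow mark until the collar rests on the rail, then give it a quarter turn, either way, so that the head lies squarely across the slot and is caught under both lips. Keep hold of it until the head is in the slot, leave it standing there, and do not shift the other things on the bench.

Things in the scene. Friction and masses are not known exactly. Their poses are not given: they have to be found in the camera images.
- post: loose upright post, 116 mm tall, 0.17 to 0.33 kg; origin under its centre, z up. From below: steel hammer head 40 (x) x 18 (y) x 10 mm; shank 16 mm across, z 10-19; dark collar 44 mm across, z 19-25; rod 16 mm across, z 25-66; flat blue grip 40 (x) x 14 (y) mm, z 66-108, parallel to the head: pinch it across the 14 mm; cap 12 mm across, z 108-116
- stand: fixed wooden block 80 x 60 x 32 mm, origin under its centre. A pocket in its top, 45 (x) x 23 (y) mm, 26 mm deep, holds the post, head along x, collar on the block: the post starts with its origin 13 mm above the bench and clears the pocket once lifted 20 mm straight up
- rail: fixed slotted aluminium rail, 300 (x, along the slot) x 60 x 50 mm high, dark feet beyond the ends; origin under its centre, on the bench. Slot in its top 24 mm wide, between lips 5 mm thick (z 45-50); inside 52 mm wide, floor at z 4. With the collar on the lips the post has its origin at z 31, the head 4 mm below the lips, free to turn
- mark: fixed yellow clip, 14 mm wide along the rail, on both its sides and lips; origin on the centre line of the slot at lip-top height; x along the slot. It does not block the slot; its side tabs stand out 6 mm, below the top
- fitted_post: a like post with a grey grip, already locked near one end of the rail, its grip across the slot; fixed; origin at the underside of its head; top 147 mm above the bench
- tip_box: loose pipette-tip box, blue with a pale lid, 85 x 60 x 55 mm; origin under its centre; a bystander
- tube_rack: loose steel rack with four capped tubes, 70 x 160 x 102 mm; origin under its centre; a bystander
- wash_bottle: loose white closed bottle with a red cap, 64 mm across, 160 mm tall; origin under its centre; a bystander
- jug: loose white open beaker, 90 mm across the rim, 100 mm tall; origin under its centre; a bystander
- slide_case: loose flat red case, 70 x 120 x 28 mm; origin under its centre; a bystander
- sample_box: loose yellow box, 60 x 60 x 40 mm; origin under its centre; a bystander
- spatula: loose spatula lying flat, 180 mm long; origin under its centre; a bystander
There are look-alikes about, which are no part of the job. Leave any green look-alike of the post alone.

How it is judged:
By the outcome, as a careful person would: the job done as asked, in the order asked, and still so for the second after the job is handed in, with the robot touching nothing.
It also fails if it takes over 48 s, if anything falls off the work surface, if the arm or the gripper's body presses on something with over 40 N, if the wrist force passes 120 N, or if a joint passes its speed limit or range.

## Working session

There is one attempt and no reset: what is moved stays moved. The work goes in short steps, Python scripts to look and compute and a tool call to move; the robot and the scene stay as the last step left them, time stands still between calls to the robot, and variables do not carry over. Pictures are saved under pics/ and viewed, at most 10 in all, crops included, and the job is handed in when it is done.

Besides the shell and the picture viewer there is one more tool, called after "Call:" as name(argument=value, ...) on one line, values as JSON. drive_tool: Moves the arm, as the interface text tells. Its arguments: {"type":"object","properties":{"rows":{"type":"array","items":{"type":"object","properties":{"gripper":{"type":"number"},"delta_pos":{"type":"array","items":{"type":"number"}},"rot":{"type":"array","items":{"type":"number"}}}}},"newtons":{"type":"number"}},"required":["rows"]}

```bash
mkdir -p pics
cat > h.py <<'E'
import numpy as np, cv2
from bench import arm, eyes, spotter
from scipy.spatial.transform import Rotation as R
def campose(name,obs=None):
    c=eyes.calibration(name)
    if name=="wrist":
        T=np.eye(4);T[:3,:3]=R.from_quat(obs["tcp_rot"]).as_matrix();T[:3,3]=obs["tcp_pos"]
        T=T@np.array(c["mount"])
    else:
        T=np.eye(4);a=np.array(c["attitude"]);T[:3,:3]=a if a.shape==(3,3) else R.from_quat(a).as_matrix();T[:3,3]=c["position"]
    return np.array(c["intrinsics"]),c["k1"],T
def rays(px,K,k1):
    px=np.atleast_2d(np.array(px,float))
    return cv2.undistortPoints(px[:,None],K,np.array([k1,0,0,0,0.]))[:,0]
def world(px,d,cam):
    K,k1,T=cam; r=rays(px,K,k1); p=np.c_[r,np.ones(len(r))]*np.reshape(d,(-1,1))
    return p@T[:3,:3].T+T[:3,3]
def onplane(px,z,cam):
    K,k1,T=cam; r=rays(px,K,k1); v=np.c_[r,np.ones(len(r))]@T[:3,:3].T
    return T[:3,3]+v*((z-T[2,3])/v[:,2])[:,None]
def cloud(dep,cam,mask):
    v,u=np.where(mask&(dep>0)); return np.c_[u,v],world(np.c_[u,v],dep[v,u],cam)
E
python3 - <<'E'
from h import *
for n in ["scene","side"]:
    print(n,eyes.calibration(n))
    p,d=eyes.get_image(n); cv2.imwrite(f"pics/{n}0.png",p[:,:,::-1]); np.savez(f"{n}0.npz",p=p,d=d)
    for t in ["post","stand","rail","mark","fitted_post"]:
        for s in spotter.silhouettes(n,t)[:4]:
            _,w=cloud(d,campose(n),s["region"])
            print(t,round(s["score"],2),np.round(s["rect"]),np.median(w,0).round(),w.min(0).round(),w.max(0).round())
E
```

```text
scene {'intrinsics': array([[407.62801489,   0.        , 314.48143179],
       [  0.        , 407.62801489, 200.15019793],
       [  0.        ,   0.        ,   1.        ]]), 'k1': -0.07231443234526581, 'position': array([1011.68254406,  602.80387108,  707.34267476]), 'attitude': array([ 0.28842608,  0.86291467, -0.39555758, -0.12539088])}
post 0.98 [443. 223. 469. 273.] [428. 308.  59.] [383. 275.  -2.] [444. 325. 118.]
post 0.67 [435. 174. 454. 219.] [313. 184.  55.] [168.  79.  -4.] [332. 203. 116.]
post 0.63 [410. 191. 427. 229.] [418. 191.  63.] [384. 167.  28.] [434. 208. 128.]
post 0.56 [462. 193. 483. 238.] [318. 268.  74.] [166. 190.  -4.] [338. 285. 115.]
stand 0.86 [398. 213. 436. 250.] [437. 200.  28.] [338. 129.  -3.] [459. 223.  36.]
rail 0.62 [274. 187. 349. 299.] [637.  98.  27.] [ 531. -128.   -5.] [717. 269. 101.]
rail 0.44 [359. 178. 387. 207.] [413.  45.  36.] [369. -27.  -4.] [444.  73.  42.]
mark 0.69 [396. 214. 434. 248.] [438. 199.  27.] [338. 142.  -5.] [459. 222.  37.]
mark 0.57 [294. 221. 324. 244.] [654.  49.  48.] [562.  20.  -2.] [665.  67.  52.]
fitted
[... 320 characters left out ...]
54, -809.17929025,  798.69517719]), 'attitude': array([ 0.91584392, -0.04914598,  0.02053911, -0.39798583])}
post 0.86 [229. 127. 242. 158.] [316. 257.  70.] [281. 196.  -3.] [334. 410. 119.]
post 0.81 [229. 141. 243. 175.] [307. 170.  34.] [275. 154.  -2.] [326. 345. 119.]
post 0.66 [260. 132. 276. 166.] [411. 178.  86.] [388. 159.   1.] [434. 258. 131.]
post 0.64 [231. 113. 238. 128.] [302. 343.  94.] [273. 329.   5.] [320. 494. 115.]
stand 0.87 [253. 151. 280. 177.] [413. 160.  28.] [366. 143.  -3.] [455. 220.  38.]
rail 0.79 [323. 150. 359. 239.] [619. -28.  21.] [ 556. -138.   -3.] [707. 251. 148.]
fitted_post 0.64 [328. 182. 347. 214.] [593. -79. 106.] [574. -95.  36.] [613. -28. 150.]
```

Run:
```python
import cv2
a=cv2.imread("pics/scene0.png")
cv2.imwrite("pics/crop0.png",cv2.resize(a[150:310,260:500],(800,533),interpolation=cv2.INTER_CUBIC))
```

```text
(no output)
```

View pics/scene0.png

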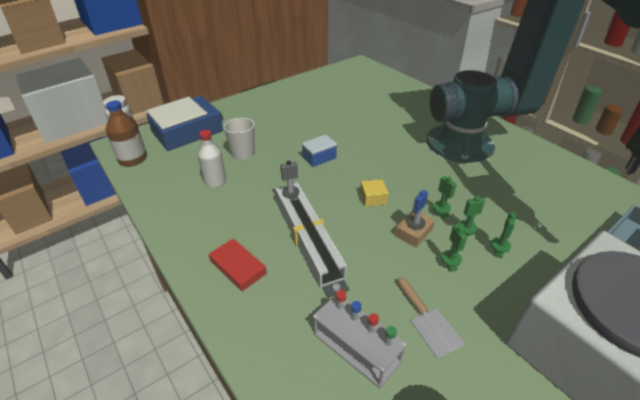

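View pics/crop0.png

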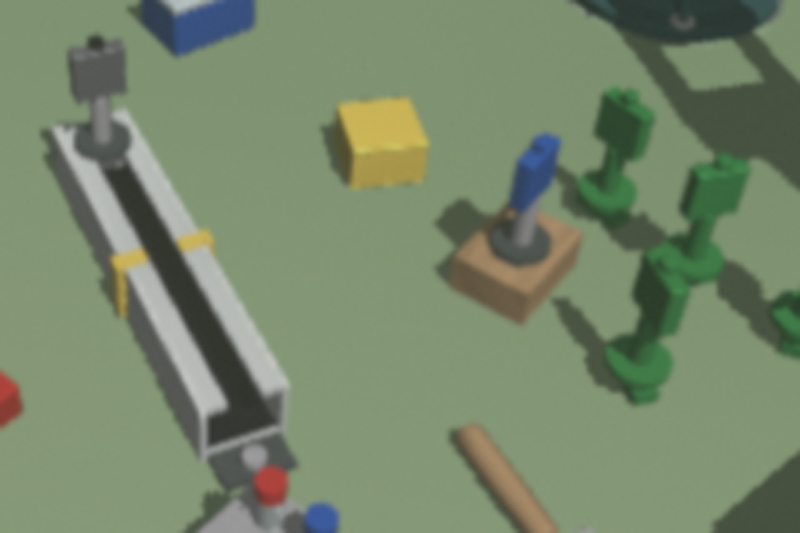

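The blue-gripped post is in the stand at (419,205). Possible confusions are the green look-alikes at (445,195), (471,213), (456,245) and (505,233), and the grey fitted post at (290,178). The close crop confirms that the only blue grip is the one in the wooden stand. The mark is at (308,228) on the rail.

Run:
```python
from h import *
o=arm.get_obs(); print(R.from_quat(o["tcp_rot"]).as_matrix().round(3), o["opening"],o["force"])
print(np.round(eyes.calibration("wrist")["mount"],2), eyes.calibration("wrist")["intrinsics"][0])
for n in ["scene","side"]:
    z=np.load(n+"0.npz");p,d=z["p"],z["d"];cam=campose(n)
    hsv=cv2.cvtColor(p,cv2.COLOR_RGB2HSV)
    def rep(t,m,b,zr):
        u,w=cloud(d,cam,m); k=(w[:,0]>b[0])&(w[:,0]<b[1])&(w[:,1]>b[2])&(w[:,1]<b[3])&(w[:,2]>zr[0])&(w[:,2]<zr[1]); w=w[k]
        if len(w)<5: print(n,t,len(w));return
        r=cv2.minAreaRect(w[:,:2].astype(np.float32)); print(n,t,len(w),w.mean(0).round(),np.round(r[0]),np.round(r[1]),round(r[2],1))
    H=hsv[:,:,0]
    blue=(H>105)&(H<130)&(hsv[:,:,1]>120)
    rep("blue",blue,(370,460,140,240),(70,130))
    rep("stand",np.ones_like(blue),(350,470,120,250),(26,36))
    rep("rail",np.ones_like(blue),(500,760,-150,260),(44,54))
    rep("mark",(H>18)&(H<30)&(hsv[:,:,1]>120),(560,720,0,100),(44,56))
    rep("markall",(H>18)&(H<30)&(hsv[:,:,1]>120),(560,720,0,100),(0,56))
```

```text
[[-0.95   0.313  0.   ]
 [ 0.313  0.95   0.   ]
 [-0.     0.    -1.   ]] 85.34500651872314 [ 0.0801423   0.92355736 -0.39730798]
[[   0.     -0.97   -0.26   66.54]
 [   1.      0.      0.      0.23]
 [   0.     -0.26    0.97 -142.52]
 [   0.      0.      0.      1.  ]] [333.83220525   0.         318.82868274]
scene blue 152 [418. 191. 109.] [415. 188.] [37. 11.] 12.0
scene stand 461 [419. 190.  31.] [413. 186.] [82. 59.] 12.1
scene rail 1573 [632.  58.  48.] [626.  42.] [301.  71.] 75.4
scene mark 61 [632.  49.  48.] [629.  51.] [14. 71.] 78.8
scene markall 90 [642.  49.  41.] [629.  50.] [14. 72.] 78.8
side blue 164 [411. 179. 106.] [410. 183.] [38. 20.] 18.1
side stand 238 [411. 176.  32.] [410. 182.] [80. 65.] 14.6
side rail 725 [625.  35.  51.] [633.  74.] [371.  71.] 77.4
side mark 43 [627.  49.  51.] [627.  49.] [15. 71.] 75.9
side markall 55 [633.  46.  46.] [627.  48.] [16. 71.] 74.3
```

Call:
drive_tool(rows=[{"delta_pos": [1, -1.4, 0], "rot": [0, 0, 0.5], "gripper": 45}, {"delta_pos": [2, -2.8, 0], "rot": [0, 0, 1], "gripper": 45}, {"delta_pos": [3.2, -4.5, 0], "rot": [0, 0, 1.5], "gripper": 45}, {"delta_pos": [4.5, -6.3, 0], "rot": [0, 0, 2.2], "gripper": 45}, {"delta_pos": [5.7, -8, 0], "rot": [0, 0, 3], "gripper": 45}, {"delta_pos": [6.9, -9.7, 0], "rot": [0, 0, 3.75], "gripper": 45}, {"delta_pos": [7.7, -10.8, 0], "rot": [0, 0, 3.75], "gripper": 45}, {"delta_pos": [8, -11.2, 0], "rot": [0, 0, 3.75], "gripper": 45}])

```text
time: 1.6
tcp_pos: [413.4, 184.4, 231.4]
tcp_rot: [-0.1, 0.995, 0.0, 0.0]
force: [0.0, 1.4, -0.1]
opening: 45.3
grasp_force: 0.0
```

Run:
```python
from h import *
o=arm.get_obs(); cam=campose("wrist",o); p,d=eyes.get_image("wrist"); np.savez("w1.npz",p=p,d=d)
print(o["time"],o["tcp_pos"],R.from_quat(o["tcp_rot"]).as_euler("xyz",degrees=True),o["opening"],o["force"],o["joint_positions"])
cv2.imwrite("pics/w1.png",p[:,:,::-1])
hsv=cv2.cvtColor(p,cv2.COLOR_RGB2HSV);H=hsv[:,:,0]
def rep(t,m,zr):
    u,w=cloud(d,cam,m); k=(np.hypot(w[:,0]-412,w[:,1]-185)<60)&(w[:,2]>zr[0])&(w[:,2]<zr[1]); w=w[k]
    r=cv2.minAreaRect(w[:,:2].astype(np.float32)); print(t,len(w),w.mean(0).round(1),np.round(r[0],1),np.round(r[1],1),round(r[2],1))
blue=(H>105)&(H<130)&(hsv[:,:,1]>120)
rep("blue",blue,(70,140)); rep("bluetop",blue,(115,140)); rep("griptop",blue,(116,124)); rep("stand",np.ones_like(blue),(28,36)); rep("collar",np.ones_like(blue),(36.5,43))
```

```text
1.6 [413.4496024  184.38928494 231.40764675] [-1.79998780e+02  1.24403167e-02 -1.68479593e+02] 45.3079532095159 [ 0.03190176  1.4150397  -0.14640499] [ 2.94179013e-01 -1.31940962e-01  1.58538615e+00 -4.16805143e-05
  1.68793326e+00 -1.47769121e+00]
blue 942 [406.4 183.6 120.1] [409.6 183.9] [39.5 13.7] 12.1
bluetop 847 [408.2 184.  122.4] [409.7 184.1] [39.4 13.3] 12.0
griptop 651 [407.9 184.  120.6] [409.7 184.1] [39.4 13.3] 12.0
stand 2658 [404.5 183.   31.9] [410.3 183.9] [80.6 59.9] 13.0
collar 816 [406.7 183.4  37.9] [408.7 184.1] [41.5 43.2] 12.7
```

View pics/w1.png

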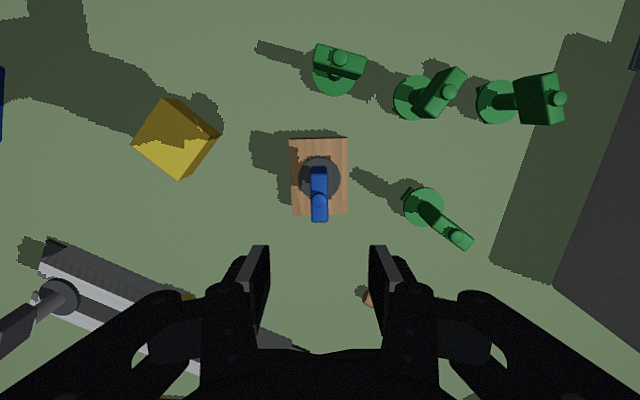

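The picture shows the blue grip centred between the fingers at (319,190), with the green posts well clear to the right. I'll descend and grip.

Call:
drive_tool(rows=[{"delta_pos": [-0.12, -0.01, -1], "rot": [0, 0, 0.06], "gripper": 45}, {"delta_pos": [-0.12, -0.01, -2.5], "rot": [0, 0, 0.06], "gripper": 45}, {"delta_pos": [-0.12, -0.01, -4], "rot": [0, 0, 0.06], "gripper": 45}, {"delta_pos": [-0.12, -0.01, -4.7], "rot": [0, 0, 0.06], "gripper": 45}, {"delta_pos": [-0.12, -0.01, -5], "rot": [0, 0, 0.06], "gripper": 45}, {"delta_pos": [-0.12, -0.01, -5], "rot": [0, 0, 0.06], "gripper": 8}, {"delta_pos": [-0.12, -0.01, -5], "rot": [0, 0, 0.06], "gripper": 8}, {"delta_pos": [-0.12, -0.01, -5], "rot": [0, 0, 0.06], "gripper": 8}], newtons=60)

```text
time: 2.65
tcp_pos: [409.3, 186.3, 82.2]
tcp_rot: [-0.106, 0.994, 0.0, 0.001]
force: [0.2, 0.5, -1.2]
opening: 13.2
grasp_force: 60.1
```

Call:
drive_tool(rows=[{"delta_pos": [0, 0, 0.2], "gripper": 8}, {"delta_pos": [0, 0, 0.5], "gripper": 8}, {"delta_pos": [0, 0, 1], "gripper": 8}, {"delta_pos": [0, 0, 1.7], "gripper": 8}, {"delta_pos": [0, 0, 2.6], "gripper": 8}, {"delta_pos": [0, 0, 3.5], "gripper": 8}, {"delta_pos": [0, 0, 4.3], "gripper": 8}, {"delta_pos": [0, 0, 4.5], "gripper": 8}])

```text
validation failed for argument at $.ro...
```

Call:
drive_tool(rows=[{"delta_pos": [0, 0, 0.2], "rot": [0, 0, 0], "gripper": 8}, {"delta_pos": [0, 0, 0.5], "rot": [0, 0, 0], "gripper": 8}, {"delta_pos": [0, 0, 1], "rot": [0, 0, 0], "gripper": 8}, {"delta_pos": [0, 0, 1.7], "rot": [0, 0, 0], "gripper": 8}, {"delta_pos": [0, 0, 2.6], "rot": [0, 0, 0], "gripper": 8}, {"delta_pos": [0, 0, 3.5], "rot": [0, 0, 0], "gripper": 8}, {"delta_pos": [0, 0, 4.3], "rot": [0, 0, 0], "gripper": 8}, {"delta_pos": [0, 0, 4.5], "rot": [0, 0, 0], "gripper": 8}], newtons=60)

```text
time: 3.65
tcp_pos: [409.9, 186.3, 219.3]
tcp_rot: [-0.106, 0.994, 0.001, 0.003]
force: [-0.4, -0.1, -3.4]
opening: 13.6
grasp_force: 59.6
```

Call:
drive_tool(rows=[{"delta_pos": [0.5, -0.3, 0], "rot": [0, 0, -1], "gripper": 8}, {"delta_pos": [1.2, -0.8, 0], "rot": [0, 0, -2.2], "gripper": 8}, {"delta_pos": [2.1, -1.4, 0], "rot": [0, 0, -3.4], "gripper": 8}, {"delta_pos": [3.1, -2, 0], "rot": [0, 0, -4.6], "gripper": 8}, {"delta_pos": [4.1, -2.6, 0], "rot": [0, 0, -5.8], "gripper": 8}, {"delta_pos": [5, -3.1, 0], "rot": [0, 0, -7], "gripper": 8}, {"delta_pos": [5.6, -3.5, 0], "rot": [0, 0, -8.2], "gripper": 8}, {"delta_pos": [6, -3.8, 0], "rot": [0, 0, -9.4], "gripper": 8}])

```text
time: 4.65
tcp_pos: [589.2, 71.3, 215.0]
tcp_rot: [0.525, 0.851, -0.001, -0.001]
force: [-0.6, 0.7, -2.4]
opening: 13.5
grasp_force: 59.6
```

Call:
drive_tool(rows=[{"delta_pos": [0.3, -0.2, 0], "rot": [0, 0, -1.2], "gripper": 8}, {"delta_pos": [0.6, -0.4, 0], "rot": [0, 0, -2.4], "gripper": 8}, {"delta_pos": [0.9, -0.6, 0], "rot": [0, 0, -3.6], "gripper": 8}, {"delta_pos": [1.1, -0.7, 0], "rot": [0, 0, -4.5], "gripper": 8}, {"delta_pos": [1.25, -0.77, 0], "rot": [0, 0, -5.2], "gripper": 8}, {"delta_pos": [1.25, -0.77, 0], "rot": [0, 0, -5.2], "gripper": 8}, {"delta_pos": [1.25, -0.77, 0], "rot": [0, 0, -5.2], "gripper": 8}, {"delta_pos": [1.25, -0.77, 0], "rot": [0, 0, -5.2], "gripper": 8}])

```text
time: 5.65
tcp_pos: [626.1, 49.1, 216.2]
tcp_rot: [0.791, 0.612, -0.0, -0.0]
force: [1.1, 0.8, -2.2]
opening: 13.5
grasp_force: 59.6
```

```bash
cat > m.py <<'E'
from h import *
import sys
tag=sys.argv[1]
o=arm.get_obs(); cam=campose("wrist",o); p,d=eyes.get_image("wrist"); np.savez(tag+".npz",p=p,d=d)
M=R.from_quat(o["tcp_rot"]).as_matrix()
print(o["time"],np.round(o["tcp_pos"],1),M.round(3).tolist(),o["opening"],o["force"],np.round(o["joint_positions"],2))
cv2.imwrite(f"pics/{tag}.png",p[:,:,::-1])
hsv=cv2.cvtColor(p,cv2.COLOR_RGB2HSV);H=hsv[:,:,0]
def rep(t,m,zr,f=lambda w:np.hypot(w[:,0]-628,w[:,1]-49)<250):
    u,w=cloud(d,cam,m); w=w[f(w)&(w[:,2]>zr[0])&(w[:,2]<zr[1])]
    if len(w)<10: print(t,len(w)); return
    r=cv2.minAreaRect(w[:,:2].astype(np.float32)); print(t,len(w),w.mean(0).round(1),np.round(r[0],1),np.round(r[1],1),round(r[2],1)); return w
al=np.ones(H.shape,bool)
yel=(H>18)&(H<32)&(hsv[:,:,1]>110)
rep("mark",yel,(40,56)); rep("marktop",yel,(47.5,54)); 
w=rep("rail",al,(46,54)); rep("inside",al,(0,30))
rep("held collar",al,(150,185),lambda w:np.hypot(w[:,0]-o["tcp_pos"][0],w[:,1]-o["tcp_pos"][1])<40)
rep("grip",(H>105)&(H<130)&(hsv[:,:,1]>120),(100,300),lambda w:np.hypot(w[:,0]-o["tcp_pos"][0],w[:,1]-o["tcp_pos"][1])<40)
# slot axis by inner edges: fit lips
for a in np.arange(73,80,0.5):
    t=np.radians(a); n=np.array([-np.sin(t),np.cos(t)]); s=np.array([np.cos(t),np.sin(t)])
    q=(w[:,:2]-[628,49])@n; l=(w[:,:2]-[628,49])@s
    q=q[np.abs(q)<45]; h,e=np.histogram(q,np.arange(-40,41,1)); print(a,round(float((h.astype(float)**2).sum()/h.sum()),1),"q pct",np.percentile(q[q<0],[1,99]).round(1),np.percentile(q[q>0],[1,99]).round(1))
E
python3 m.py w2
```

```text
5.65 [626.1  49.1 216.2] [[0.251, 0.968, -0.0], [0.968, -0.251, 0.0], [-0.0, -0.0, -1.0]] 13.512194619021093 [ 1.07269665  0.81065003 -2.21428514] [-0.01  0.27  1.2   0.    1.68  0.24]
mark 1795 [492.9  39.1  44.4] [520.1  27.9] [ 76.9 284.5] 89.2
marktop 694 [627.   49.7  50.6] [626.5  49.7] [14.3 72. ] 75.2
rail 7346 [644.  113.6  50. ] [643.7 107.2] [164.3  71.9] 73.5
inside 58078 [651.5  82.1   5.7] [622.6  28.2] [395.8 500. ] 75.6
held collar 2566 [626.9  57.5 171.2] [626.1  54.9] [32.8 43.8] 78.0
grip 5250 [627.2  55.9 253.2] [625.5  49.6] [39.9 78.6] 80.3
73.0 174.1 q pct [-32.4  -6.4] [14.7 35.6]
73.5 178.1 q pct [-32.4  -7.4] [14.6 35.4]
74.0 182.1 q pct [-32.4  -8.5] [14.3 35.4]
74.5 186.3 q pct [-32.4  -9.5] [14.1 35.4]
75.0 187.7 q pct [-32.4 -10.3] [13.8 35.4]
75.5 188.0 q pct [-32.4 -10.9] [13.2 35.4]
76.0 184.2 q pct [-32.4 -10.9] [12.4 35.4]
76.5 180.8 q pct [-32.4 -11.1] [11.5 35.4]
77.0 176.9 q pct [-32.5 -11.3] [10.6 35.4]
77.5 172.0 q pct [-33.5 -11.5] [ 9.6 35.4]
78.0 168.1 q pct [-34.3 -11.6] [ 8.5 35.4]
78.5 163.9 q pct [-35.2 -11.7] [ 7.4 35.4]
79.0 159.4 q pct [-36.3 -11.7] [ 6.2 35.4]
79.5 154.9 q pct [-37.4 -11.8] [ 5.1 35.3]
```

View pics/w2.png

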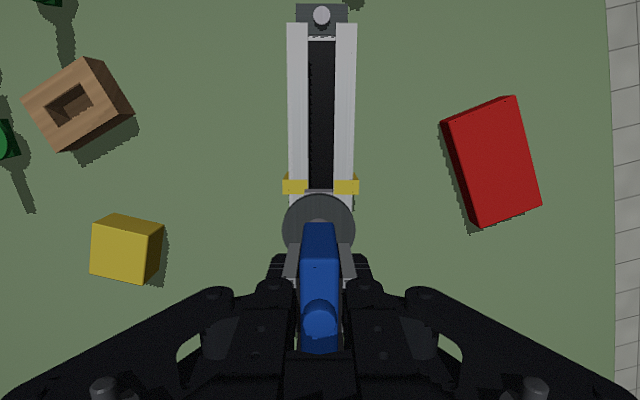

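The picture shows the held post over the rail, with the mark's tabs at (295,184) and (346,184) and the collar at about (318,225). Next I'll check the collar's lateral offset from the slot.

```bash
cat > lat.py <<'E'
from h import *
import sys
o=arm.get_obs(); cam=campose("wrist",o); z=np.load(sys.argv[1]+".npz"); d=z["d"]; c0=o["tcp_pos"][:2]
v=o["joint_velocities"]; print(np.abs(v).max(), c0)
a=R.from_quat(o["tcp_rot"]).as_matrix()[:2,0]; s=a/np.linalg.norm(a); n=np.array([-s[1],s[0]])
u,w=cloud(d,cam,d>0); l=(w[:,:2]-c0)@s; q=(w[:,:2]-c0)@n
zc=o["tcp_pos"][2]-82+13+25
k=(abs(w[:,2]-zc)<4)&(np.hypot(l,q)<30); print("collar z",np.median(w[k,2]),"lat",q[k].min(),q[k].max(),"far",l[k].max())
kc=k&(l>8)
(x,y),r=cv2.minEnclosingCircle(np.c_[l[k],q[k]].astype(np.float32)); print("circle l,q,r",x,y,r)
kr=(abs(w[:,2]-50)<4)&(abs(q)<40)
for lo,hi in [(25,45),(45,70),(70,100),(100,130),(130,160)]:
    m=kr&(l>lo)&(l<hi); A=q[m]
    if m.sum()>20: print(lo,hi,"left",A[A<0].min().round(1),A[A<0].max().round(1),"right",A[A>0].min().round(1),A[A>0].max().round(1))
E
python3 lat.py w2
```

```text
0.002522658858307432 [626.1091373   49.03560037]
collar z 172.1277551647687 lat -20.835467562999092 23.062382458388985 far 22.047895971692988
circle l,q,r -0.06405758112668991 1.3141647577285767 22.156005859375
25 45 left -30.7 -12.5 right 11.5 29.1
45 70 left -30.9 -12.8 right 11.3 29.4
70 100 left -31.1 -12.8 right 11.2 29.3
100 130 left -31.3 -13.0 right 11.1 28.6
130 160 left -31.4 -13.6 right 11.7 28.0
```

Call:
drive_tool(rows=[{"delta_pos": [0.03, 0.01, -0.5], "rot": [0, 0, 0], "gripper": 8}, {"delta_pos": [0.03, 0.01, -1.2], "rot": [0, 0, 0], "gripper": 8}, {"delta_pos": [0.03, 0.01, -2], "rot": [0, 0, 0], "gripper": 8}, {"delta_pos": [0.03, 0.01, -2.6], "rot": [0, 0, 0], "gripper": 8}, {"delta_pos": [0.03, 0.01, -2.83], "rot": [0, 0, 0], "gripper": 8}, {"delta_pos": [0.03, 0.01, -2.83], "rot": [0, 0, 0], "gripper": 8}, {"delta_pos": [0.03, 0.01, -2.83], "rot": [0, 0, 0], "gripper": 8}, {"delta_pos": [0.03, 0.01, -2.83], "rot": [0, 0, 0], "gripper": 8}])

```text
time: 6.7
tcp_pos: [627.9, 49.2, 132.8]
tcp_rot: [0.791, 0.612, 0.001, 0.001]
force: [-0.1, -0.2, -3.3]
opening: 13.1
grasp_force: 59.5
```

```bash
python3 m.py w3 | head -7; python3 lat.py w3
```

```text
6.7 [627.9  49.2 132.8] [[0.252, 0.968, 0.002], [0.968, -0.252, -0.0], [0.001, 0.002, -1.0]] 13.112686356568144 [-0.07257486 -0.24087423 -3.29306699] [-0.01  0.3   1.32 -0.    1.52  0.24]
mark 2363 [477.1  37.3  43.7] [520.4  28.5] [ 76.3 284.7] 89.1
marktop 732 [626.6  50.3  50.6] [626.8  49.4] [14.7 72. ] 75.1
rail 12658 [643.4 112.4  49.9] [629.1  59. ] [249.9  72.3] 75.3
inside 82143 [649.6  81.6   6.7] [626.   41.2] [323.  499.8] 75.5
held collar 9332 [629.1  56.3 172.7] [627.5  49.3] [39.9 78.4] 77.7
grip 5465 [629.1  56.3 171.8] [628.1  49.6] [40.8 79.3] 78.4
0.006442099484883067 [627.71542575  49.18425471]
collar z 88.30183785579078 lat -20.431103058795106 22.992760248240646 far 21.936432975154872
circle l,q,r 0.014772039838135242 1.1987591981887817 22.125699996948242
25 45 left -28.8 -10.9 right 13.2 31.2
45 70 left -29.1 -10.8 right 13.1 31.2
70 100 left -29.5 -11.0 right 13.1 30.7
100 130 left -29.7 -11.2 right 12.4 30.8
130 160 left -29.5 -11.6 right 12.7 30.6
```

View pics/w3.png

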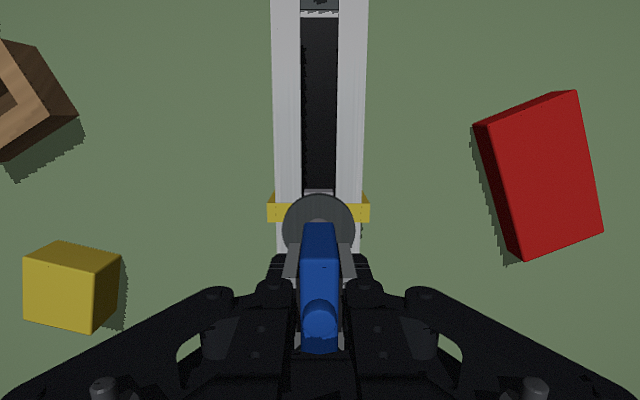

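The picture shows the collar at (318,225) centred on the slot, level with the mark tabs at (278,210) and (358,210). Lowering now.

Call:
drive_tool(rows=[{"delta_pos": [0, 0, -0.2], "rot": [0, 0, 0], "gripper": 8}, {"delta_pos": [0, 0, -0.4], "rot": [0, 0, 0], "gripper": 8}, {"delta_pos": [0, 0, -0.55], "rot": [0, 0, 0], "gripper": 8}, {"delta_pos": [0, 0, -0.7], "rot": [0, 0, 0], "gripper": 8}, {"delta_pos": [0, 0, -0.85], "rot": [0, 0, 0], "gripper": 8}, {"delta_pos": [0, 0, -0.95], "rot": [0, 0, 0], "gripper": 8}, {"delta_pos": [0, 0, -1.0], "rot": [0, 0, 0], "gripper": 8}, {"delta_pos": [0, 0, -1.0], "rot": [0, 0, 0], "gripper": 8}])

```text
time: 7.75
tcp_pos: [627.2, 49.2, 101.4]
tcp_rot: [0.791, 0.612, 0.0, 0.0]
force: [-0.3, 0.2, -2.4]
opening: 12.9
grasp_force: 59.5
```

Call:
drive_tool(rows=[{"delta_pos": [0, 0, -0.02], "rot": [0, 0, 0], "gripper": 8}, {"delta_pos": [0, 0, -0.03], "rot": [0, 0, 0], "gripper": 8}, {"delta_pos": [0, 0, -0.04], "rot": [0, 0, 0], "gripper": 8}, {"delta_pos": [0, 0, -0.05], "rot": [0, 0, 0], "gripper": 8}, {"delta_pos": [0, 0, -0.06], "rot": [0, 0, 0], "gripper": 8}, {"delta_pos": [0, 0, -0.07], "rot": [0, 0, 0], "gripper": 8}, {"delta_pos": [0, 0, -0.07], "rot": [0, 0, 0], "gripper": 8}, {"delta_pos": [0, 0, -0.07], "rot": [0, 0, 0], "gripper": 8}])

```text
time: 8.75
tcp_pos: [627.3, 49.2, 100.3]
tcp_rot: [0.791, 0.612, 0.0, 0.0]
force: [-2.4, -0.1, 4.2]
opening: 13.2
grasp_force: 60.5
```

Call:
drive_tool(rows=[{"delta_pos": [0, 0, 0], "rot": [0, 0, 0.7], "gripper": 8}, {"delta_pos": [0, 0, 0], "rot": [0, 0, 1.5], "gripper": 8}, {"delta_pos": [0, 0, 0], "rot": [0, 0, 2.3], "gripper": 8}, {"delta_pos": [0, 0, 0], "rot": [0, 0, 3.1], "gripper": 8}, {"delta_pos": [0, 0, 0], "rot": [0, 0, 3.9], "gripper": 8}, {"delta_pos": [0, 0, 0], "rot": [0, 0, 4.6], "gripper": 8}, {"delta_pos": [0, 0, 0], "rot": [0, 0, 5.2], "gripper": 8}, {"delta_pos": [0, 0, 0], "rot": [0, 0, 5.6], "gripper": 8}])

```text
time: 9.75
tcp_pos: [628.4, 47.6, 100.2]
tcp_rot: [0.498, 0.867, -0.0, 0.002]
force: [0.1, -3.1, 1.9]
opening: 13.2
grasp_force: 60.3
```

Call:
drive_tool(rows=[{"delta_pos": [0, 0, 0], "rot": [0, 0, 0.7], "gripper": 8}, {"delta_pos": [0, 0, 0], "rot": [0, 0, 1.5], "gripper": 8}, {"delta_pos": [0, 0, 0], "rot": [0, 0, 2.3], "gripper": 8}, {"delta_pos": [0, 0, 0], "rot": [0, 0, 3.1], "gripper": 8}, {"delta_pos": [0, 0, 0], "rot": [0, 0, 3.9], "gripper": 8}, {"delta_pos": [0, 0, 0], "rot": [0, 0, 4.8], "gripper": 8}, {"delta_pos": [0, 0, 0], "rot": [0, 0, 5.5], "gripper": 8}, {"delta_pos": [0, 0, 0], "rot": [0, 0, 5.65], "gripper": 8}])

```text
time: 10.75
tcp_pos: [628.8, 48.3, 100.2]
tcp_rot: [0.127, 0.992, -0.0, 0.002]
force: [1.3, -2.2, 1.6]
opening: 13.5
grasp_force: 60.2
```

```bash
python3 m.py w4 | head -7
```

```text
10.75 [628.8  48.3 100.2] [[-0.968, 0.252, 0.004], [0.252, 0.968, -0.001], [-0.004, -0.0, -1.0]] 13.522413257368154 [ 1.3349583  -2.18641937  1.63403795] [-0.01  0.32  1.36 -0.    1.46 -1.33]
mark 732 [599.4  56.7  50.3] [600.3  56.4] [13.5 18. ] 75.0
marktop 696 [599.8  56.6  50.6] [600.3  56.4] [13.5 18. ] 75.0
rail 24301 [622.3  51.8  49.9] [630.7  75.5] [370.1  67. ] 75.3
inside 78288 [591.8  76.2   2.2] [628.   49.2] [499.5 285.8] 75.4
held collar 19099 [619.3  50.  167.6] [624.   49.4] [80.  29.1] 75.9
grip 6499 [620.3  50.3 144.4] [627.6  48.6] [79.5 41. ] 74.9
```

View pics/w4.png

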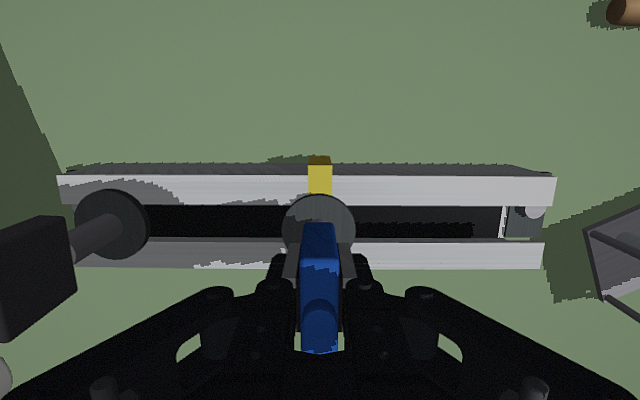

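The post is turned across the slot: the grip is at (320,285), the collar is on the lips at the yellow mark (319,175). I'll release and rise.

Call:
drive_tool(rows=[{"delta_pos": [0, 0, 0], "rot": [0, 0, 0], "gripper": 20}, {"delta_pos": [0, 0, 0], "rot": [0, 0, 0], "gripper": 32}, {"delta_pos": [0, 0, 0], "rot": [0, 0, 0], "gripper": 45}, {"delta_pos": [0, 0, 0], "rot": [0, 0, 0], "gripper": 45}, {"delta_pos": [0, 0, 0.3], "rot": [0, 0, 0], "gripper": 45}, {"delta_pos": [0, 0, 1], "rot": [0, 0, 0], "gripper": 45}, {"delta_pos": [0, 0, 2.2], "rot": [0, 0, 0], "gripper": 45}, {"delta_pos": [0, 0, 3.4], "rot": [0, 0, 0], "gripper": 45}])

```text
time: 11.8
tcp_pos: [627.1, 49.2, 203.0]
tcp_rot: [0.127, 0.992, 0.0, 0.0]
force: [0.1, -0.6, 1.1]
opening: 45.1
grasp_force: 0.0
```

Call:
drive_tool(rows=[{"delta_pos": [0, 0, 0.5], "rot": [0, 0, 0], "gripper": 45}, {"delta_pos": [0, 0, 1], "rot": [0, 0, 0], "gripper": 45}, {"delta_pos": [0, 0, 1.5], "rot": [0, 0, 0], "gripper": 45}, {"delta_pos": [0, 0, 2], "rot": [0, 0, 0], "gripper": 45}, {"delta_pos": [0, 0, 2], "rot": [0, 0, 0], "gripper": 45}, {"delta_pos": [0, 0, 2], "rot": [0, 0, 0], "gripper": 45}, {"delta_pos": [0, 0, 2], "rot": [0, 0, 0], "gripper": 45}, {"delta_pos": [0, 0, 2], "rot": [0, 0, 0], "gripper": 45}])

```text
time: 12.8
tcp_pos: [627.0, 49.2, 260.6]
tcp_rot: [0.127, 0.992, -0.0, -0.001]
force: [-0.0, -0.8, 0.0]
opening: 45.2
grasp_force: 0.0
```

```bash
python3 m.py w5 | head -6
python3 - <<'E'
from h import *
o=arm.get_obs(); cam=campose("wrist",o); z=np.load("w5.npz");p,d=z["p"],z["d"]
hsv=cv2.cvtColor(p,cv2.COLOR_RGB2HSV);H=hsv[:,:,0]
b=(H>105)&(H<130)&(hsv[:,:,1]>120)
for t,m,lo,hi in [("grip",b,134,143),("cap",b,144,151),("collar",b|True,52.5,60)]:
    u,w=cloud(d,cam,m);w=w[(np.hypot(w[:,0]-628,w[:,1]-49)<35)&(w[:,2]>lo)&(w[:,2]<hi)]
    r=cv2.minAreaRect(w[:,:2].astype(np.float32));print(t,len(w),w.mean(0).round(1),np.round(r[0],1),np.round(r[1],1),round(r[2],1))
E
```

```text
12.8 [627.   49.2 260.6] [[-0.968, 0.252, -0.001], [0.252, 0.968, 0.0], [0.001, -0.0, -1.0]] 45.15580497521027 [-4.80712431e-02 -7.66531108e-01  9.85717603e-05] [-0.01  0.26  1.11  0.    1.77 -1.33]
mark 226 [599.1  56.7  50.2] [599.8  56.2] [13.7 17.3] 75.2
marktop 213 [599.4  56.6  50.6] [600.   56.2] [13.6 17.1] 75.9
rail 8272 [624.7  53.2  49.9] [642.8  88.6] [406.5  95.5] 67.7
inside 51657 [617.2  61.8   3.9] [656.1  41.7] [499.7 441. ] 75.5
held collar 0
grip 605 [626.5  49.3 138.9] [627.8  48.7] [13.1 39.4] 75.8
cap 166 [627.8  48.6 146.7] [628.1  48.6] [10.9 11.1] 3.7
collar 818 [624.9  49.3  56. ] [624.1  51.6] [43.6 54.9] 51.1
```

View pics/w5.png

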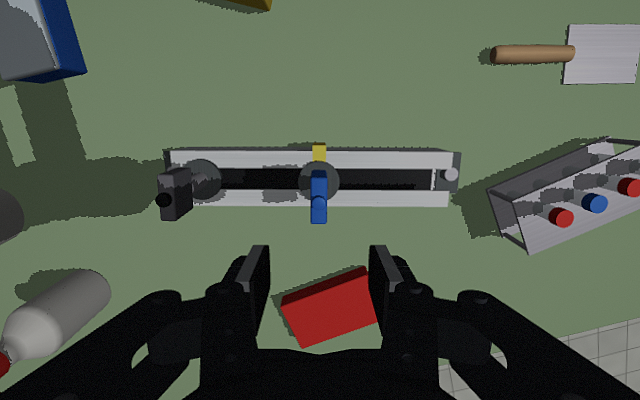

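The post stands upright at the mark (319,180), with its top at 147 mm and its grip squarely across the slot. The neighbouring things look undisturbed.

```bash
python3 -c "
from bench import arm
print(arm.hand_in())"
```

```text
the job is handed in; nothing more can be done
None
```

The job is handed in: the blue-gripped post stands upright in the rail at the yellow mark, its head turned squarely across the slot under both lips, the gripper clear of it, at about 13 s on the robot's clock.

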